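# Slide the polish tin into the organiser past its self-closing flap

### The arm

A 6-joint arm with a two-finger parallel gripper is mounted at the origin on the work surface. World frame = base frame: x ahead of the robot, y to its left, z up, the work surface at z = 0. Lengths are in m, angles in rad, forces in N, time in s.
With the tool pointing down it reaches from about 0.275 to 0.975 m from the base axis. Payload 8.4 kg.
Tool frame: the origin (TCP) lies between the finger pads; the fingertips stand 11 mm ahead of it and the grasp point (between the pads) lies 8 mm behind it (robot.tip_extent is the distance from the TCP to the fingertips, in m); z points along the fingers, x is the direction in which the jaws open and shut, and the axes are right-handed (so a half turn about z gives the same grasp; the last joint's range is limited). The gripper opens to 92 mm and grips with 3 to 60 N. Pads are 20 mm wide; open, the fingers measure 128 mm over their backs; the gripper's body (75 mm by 189 mm) begins 69 mm behind the grasp point.
Start: joints at [1.339, 0.353, 1.633, -0, 1.155, -0.002], TCP at [0.142, 0.609, 0.226] pointing down, gripper open.
Joint ranges: [-2.63, 2.63], [-0.92, 2.1], [0.06, 2.66], [-1.3, 4.44], [0, 2.69], [-3.02, 3.02]. Speed limits (rad/s): [2.22, 2.22, 2.79, 3.14, 3.14, 3.14].

### API

Orientations are given as [roll, pitch, yaw] about the fixed x, y, z axes, in that order (R = Rz(yaw) Ry(pitch) Rx(roll)).
In Python, from rig import robot, viewer gives the robot as it stands.
- The arm moves only by the tool jog_arm, never from a script. Its argument "plan" is a list of rows, each a list of 3 entries, a list of its own where there are three numbers: the finger opening in mm, from 0 to 91.9, then the shift along the tool's x, y, z in units of 40 mm (1.0 is 40 mm), then the turn about the tool's z in rad. A call has exactly 10 rows; each row shifts and turns the commanded pose from where the row before left it, along the tool's axes as they then stand; what a row does not reach is not made up. A row lasts 1/12 s, in which the tool goes at most 41.7 mm and 7.16 degrees, less where a joint would pass 70% of its speed; a pose out of reach is approached as far as the arm can. A call is refused whole if a number of a shift passes 1 or a number of a turn 0.125, either way. A call with a gripper value outside its range is refused whole. The fingers move at their own pace and stop on an object; the grip force is fixed at half the most. Time passes only in rows, so rows that do not move let the fingers close, or fill a call up. It gives the time, the measured TCP pose, the force and the opening at its end, in the units of the state.
- robot.sense(): the state, without advancing time (a new reading comes with each control period).
- viewer.read_camera(name): name is "side" or "top" or "wrist"; returns the picture (400x640x3 uint8, red, green, blue); there is no depth.
- viewer.calibration(name): a dict with "fx", "fy", "cx", "cy" (pixels), "R" (3x3) and "t" (3): a world point X has camera coordinates R X + t. Camera axes: x right, y down, z forward; pixel columns grow to the right and rows downward; lengths in m; the calibration is good to about 2 mm. A picture is of the moment at which its call begins: read the wrist's pose just before it. calibration takes no time and is no camera call; for the wrist camera it gives the pose at the moment of the call.
- robot.sign_off(): hands the job in, once; it reports no verdict.
Trained networks look in the newest picture that a camera, given by its name, has taken for a name from the list of things; names that differ only in an ending like _2 or _b are one class to them, and where a whole thing is asked for, a point or a joint stands for the part that bears it (a point fixed in the world has none). Each returns a list of dicts, best first, with "confidence" (0 to 1); they miss things now and then, are a little off and sometimes report something else, mostly with a low value. They report only what shows in the picture. A call takes as long as a camera call. They do not tell look-alikes from the thing itself.
- viewer.masks_of(label, camera): "region" (400x640 bool, what is visible of it) and "bbox" ([centre column, centre row, width, height] in pixels, round what is visible of it).
The state is a dict: "clock": time; "joint_pos": joint angles; "qvel": joint speeds; "joint_torque": joint torques, N m; "tcp_pos": TCP position; "orientation": TCP orientation; "wrist_force": force on the tool from outside, world axes, zero at the start; "ft_torque": the same for the moment, N m; "width": opening from 0.0 (shut) to 1.0 (fully open).
Only numpy, scipy, OpenCV 4.12 (cv2) and the standard library are available. Lean on these libraries where they do the work, as an engineer would, in place of code of your own. Each camera call takes 0.05 s, during which the arm holds its last target.

### The job

Put the larger polish tin, the one standing on the organiser's deck, away in the clear bay: with one finger push the flap's bar sideways and hold the flap open, and with the other finger push the tin along the deck right through, so that the flap can close behind it. Then let the flap spring shut. Only push: the tin must stay flat on the deck and must not be lifted or tipped, and the other things on the ledge stay where they are.

Things in the scene. Friction and masses are not known exactly. Their poses are not given: they have to be found in the camera images.
- organiser: Fixed shoe-care organiser. Its frame (used in mm below): origin on the ledge under the closed flap, mid-lane; x runs along the lane into the bay, y left (push-bar side), z up. White base plate x -131 to 119, y -74 to 39; its top, the deck, is level at z 12 throughout. x < 0 is open deck; behind is a clear acrylic bay.
- bay (a point): Middle of the clear bay's floor (x 60, y 0, z 12). Bay, organiser frame, mm: side walls' inner faces at y -41 (from x 0) and y 40 (from x 28), back wall at x 114, walls up to z 62. A fixed, latched clear lid, top at z 66, covers it from x 46 on; before that it is open above, so a finger pointing down can follow the tin in along the lane.
- shaft (a point): Point on the flap's shaft, which lies along x at y 46, z 6 (organiser frame, mm); this point is at x 0. Closed, the flap's shutter, a steel plate 4 mm thick in the plane x = 0, bars the lane: y -14 to 30, z 14 to 36, with a low arm to the shaft. It cannot be forced along x by tin or finger.
- flap (a joint): Angle of the spring-loaded self-closing flap, rad: 0 closed, 1.3 fully open. Opening tips shutter and push bar about the shaft towards +y, the shutter swinging up out of the lane like a barrier. From 0.9 the larger tin passes below it if its centre is at y -12 to 4 mm. At 1.05 the shutter's free lower corner is at y 23, z 66 mm.
- bar (a point): Point (x -60) on the axis of the flap's round push bar, 8 mm thick, along x beside the lane from x -118 to 21, with an 8 mm arm down to the shaft at each end (organiser frame, mm). At angle a: y = 46 - 8 cos a + 56 sin a, z = 6 + 8 sin a + 56 cos a (y 38, z 62 closed). A finger pushes its lane side to +y, 1 to 5 N, and may slide along it.
- tin: The larger closed polish tin, upright, 54 mm across, 22 mm high, about 90 g, standing on the deck before the closed flap (centre 43 to 56 mm in front of the flap's plane, at most 8 mm off mid-lane). Origin under its centre. It slides easily when pushed.
- small_tin: the smaller closed polish tin, 40 mm across, 18 mm high, on the ledge beside the organiser; origin under its centre. Leave it alone.
- brush: beech shoe brush lying bristles down, 140 x 46 mm, 36 mm high; origin under its centre, x along its length. Leave it alone.
- shoe_horn: flat chrome shoe horn lying on the ledge, about 210 mm long, 34 mm wide, 5 mm thick; x along its length. Leave it alone.
- dauber: small round polish applicator with a wooden handle, about 135 mm long, 18 mm high; x along its length. Leave it alone.
- mug: white mug with a handle, 76 mm across, 85 mm high; origin under its centre. Leave it alone.
- bottle: plain white plastic bottle, 56 mm across, 150 mm high; origin under its centre. Leave it alone.
Not all that is in view belongs to the job. What is shaped like the tin but blue or turquoise is not meant.

How it is judged:
By the outcome, as a careful person would: the job done as asked, in the order asked, and still so for the second after the job is handed in, with the robot touching nothing.
It also fails if it takes over 38 s, if anything falls off the work surface, if the arm or the gripper's body presses on something with over 40 N, if the wrist force passes 120 N, or if a joint passes its speed limit or range.

## Working session

There is one attempt and no reset: what is moved stays moved. The work goes in short steps, Python scripts to look and compute and a tool call to move; the robot and the scene stay as the last step left them, time stands still between calls to the robot, and variables do not carry over. Pictures are saved under pics/ and viewed, and the job is handed in when it is done.

Besides the shell and the picture viewer there is one more tool, called as name([rows], argument=value, ...), one row to a line, values as JSON. jog_arm: Moves the arm, as the interface text tells. Its arguments: {"type":"object","properties":{"plan":{"type":"array"}},"required":["plan"]}

```bash
ls; mkdir -p pics
cat > look.py <<'E'
import sys,cv2,numpy as np
from rig import robot,viewer
def snap(cam,fn):
    im=viewer.read_camera(cam); cv2.imwrite('pics/'+fn,cv2.cvtColor(im,cv2.COLOR_RGB2BGR)); return im
E
python3 - <<'E'
from look import *
for c in ['top','side','wrist']:
    snap(c,c+'0.png')
    k=viewer.calibration(c); print(c,k)
s=robot.sense(); print(s)
E
```

```text
pics
top {'fx': 429.744066287869, 'fy': 429.744066287869, 'cx': 325.02612143003864, 'cy': 201.89776597179178, 'R': array([[-6.31933184e-03, -9.99979977e-01,  3.33097144e-04],
       [-9.92536996e-01,  6.23172934e-03, -1.21784551e-01],
       [ 1.21780037e-01, -1.10020823e-03, -9.92556503e-01]]), 't': array([-0.00481387,  0.57145103,  1.12748758])}
side {'fx': 379.0010853272546, 'fy': 379.0010853272546, 'cx': 323.0392758358304, 'cy': 194.64064308178118, 'R': array([[ 9.86423595e-01, -1.64218102e-01, -9.51568603e-04],
       [-1.16323199e-01, -6.94615361e-01, -7.09914370e-01],
       [ 1.15919816e-01,  7.00386975e-01, -7.04287357e-01]]), 't': array([-0.56589796,  0.10052797,  1.08519469])}
wrist {'fx': 338.8609701042214, 'fy': 338.8609701042214, 'cx': 319.9576521182327, 'cy': 195.42697045813773, 'R': array([[ 2.29000597e-01,  9.73426270e-01,  1.54557042e-04],
       [ 9.35801502e-01, -2.20193002e-01,  2.75300908e-01],
       [ 2.68019168e-01, -6.28994376e-02, -9.61358095e-01]]), 't': array([-0.62527571, -0.03052707,  0.39131749])}
{'clock': 0.15, 'joint_pos': array([ 1.33859077e+00,  3.53514680e-01,  1.63392956e+00,  1.59740201e-05,
        1.15519111e+00, -2.37798197e-03]), 'qvel': array([ 0.00104649, -0.00199836, -0.00220898,  0.00252345, -0.00020843,
        0.00080835]), 'joint_torque': array([ 7.53808399e-04, -5.94212759e+01, -3.34471035e+01,  6.97717583e-02,
        2.04478990e-02, -1.01814339e-04]), 'tcp_pos': array([0.14228244, 0.60823108, 0.22503458]), 'orientation': array([-3.14157557e+00,  1.04266002e-03,  1.34096230e+00]), 'wrist_force': array([-1.31597897,  1.11663185, -0.01011404]), 'ft_torque': array([-0.00869357, -0.04527333, -0.00966819]), 'width': 0.9970074666667545}
```

View pics/top0.png

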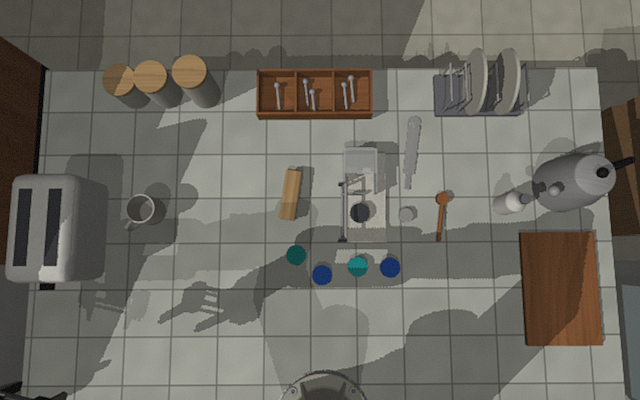

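View pics/side0.png

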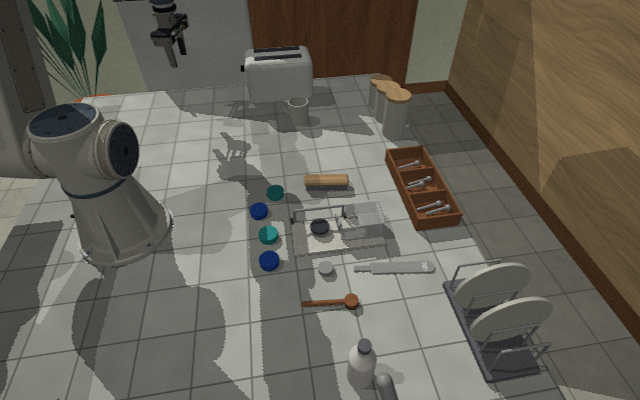

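View pics/wrist0.png

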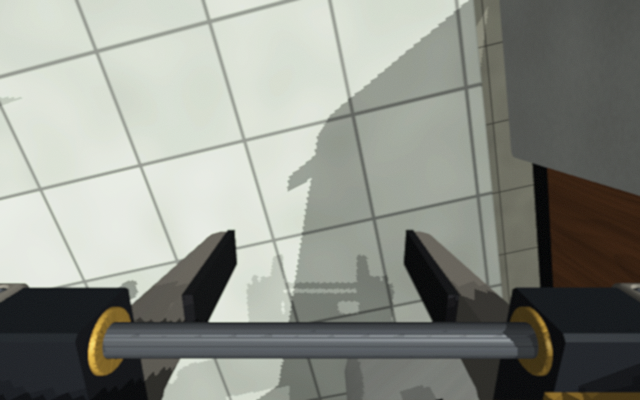

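Run:
```python
import cv2
a=cv2.imread('pics/top0.png')[130:290,270:430]; cv2.imwrite('pics/top0c.png',cv2.resize(a,(600,600),interpolation=cv2.INTER_CUBIC))
a=cv2.imread('pics/side0.png')[170:290,240:400]; cv2.imwrite('pics/side0c.png',cv2.resize(a,(800,600),interpolation=cv2.INTER_CUBIC))
```

```text
(no output)
```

View pics/top0c.png

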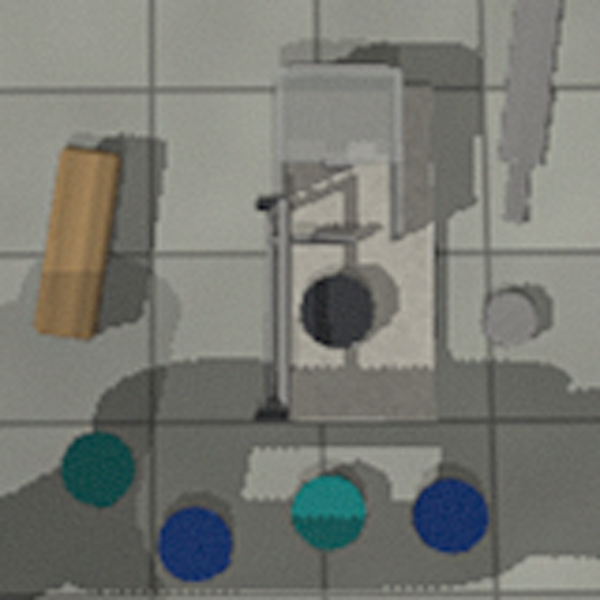

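View pics/side0c.png

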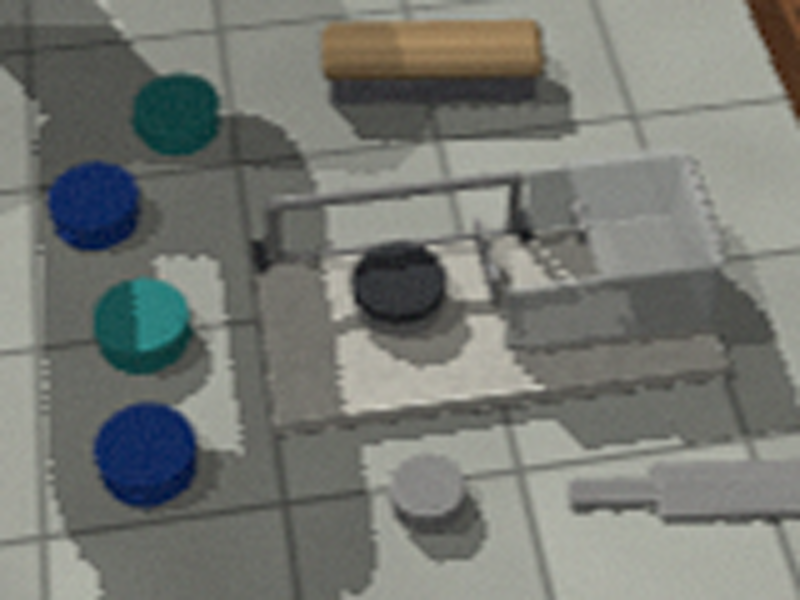

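```bash
cat >> look.py <<'E'
def proj(k,P):
    c=np.asarray(P)@k['R'].T+k['t']; return np.c_[k['fx']*c[:,0]/c[:,2]+k['cx'],k['fy']*c[:,1]/c[:,2]+k['cy']]
def ray(k,uv,z):
    d=np.array([(uv[0]-k['cx'])/k['fx'],(uv[1]-k['cy'])/k['fy'],1.])
    o=-k['R'].T@k['t']; d=k['R'].T@d; return o+d*(z-o[2])/d[2]
def o2w(p,P):
    P=np.atleast_2d(np.asarray(P,float))/1000; c,s=np.cos(p[2]),np.sin(p[2])
    return np.c_[p[0]+c*P[:,0]-s*P[:,1],p[1]+s*P[:,0]+c*P[:,1],P[:,2]]
def w2o(p,W):
    d=np.asarray(W,float)-[p[0],p[1],0]; c,s=np.cos(p[2]),np.sin(p[2])
    return 1000*np.array([c*d[0]+s*d[1],-s*d[0]+c*d[1],d[2]])
E
python3 - <<'E'
from look import *
from scipy.optimize import least_squares
kt,ks=viewer.calibration('top'),viewer.calibration('side')
T=lambda u,v:(270+u/3.75,130+v/3.75); S=lambda u,v:(240+u/5,170+v/5)
obs=[(kt,T(436,420),(-131,-74,12)),(kt,T(432,84),(119,-74,12)),
 (ks,S(278,424),(-131,-74,12)),(ks,S(728,368),(119,-74,12)),
 (ks,S(262,262),(-131,39,12)),(ks,S(275,203),(-118,38,62)),(ks,S(518,178),(21,38,62))]
f=lambda p:np.concatenate([proj(k,o2w(p,P))[0]-uv for k,uv,P in obs])
r=least_squares(f,[.55,-.1,0]); print(r.x,np.round(r.fun.reshape(-1,2),1))
p=r.x; np.save('org.npy',p)
for n,k in (('top',kt),('side',ks)):
    m=viewer.masks_of('tin',n)
    for d in m[:3]: print(n,d['confidence'],d['bbox'],d['region'].sum(), w2o(p,ray(k,d['bbox'][:2],.030 if n=='side' else .032)))
print(w2o(p,ray(kt,T(337,311),.034)))
E
```

```text
[ 0.59982872 -0.10356696 -0.02304994] [[-0.1 -1.5]
 [ 0.9 -1.5]
 [-1.3 -0.5]
 [ 0.2  0.1]
 [-1.6  0.1]
 [-0.5 -0.1]
 [ 0.1 -0.3]]
top 0.86 [320.5, 276.7, 19.7, 19.2] 337 [-230.51241455  103.14625972   32.        ]
top 0.73 [393.7, 267.4, 21.4, 21.5] 300 [-202.83772587  -91.25326719   32.        ]
top 0.59 [361.5, 212.4, 17.4, 20.7] 293 [-57.19604764  -4.6020703   32.        ]
side 0.74 [270.3, 236.5, 20.8, 24.4] 303 [-190.50926119  -18.8336159    30.        ]
side 0.62 [319.4, 225.6, 24.3, 16.0] 303 [-53.34982211   0.67049311  30.        ]
side 0.61 [259.0, 210.6, 21.3, 19.4] 276 [-218.70624775   81.96763981   30.        ]
[-5.89144934e+01 -3.61414021e-02  3.40000000e+01]
```

jog_arm([
  [12,[0,0,0],-0.12],
  [12,[0,0,0],-0.087],
  [12,[-0.86,0.48,0],0],
  [12,[-0.86,0.48,0],0],
  [12,[-0.86,0.48,0],0],
  [12,[-0.86,0.48,0],0],
  [12,[-0.86,0.48,0],0],
  [12,[-0.86,0.48,0],0],
  [12,[-0.86,0.48,0],0],
  [12,[-0.86,0.48,0],0],
])

```text
clock: 1.08
tcp_pos: [0.29, 0.3282, 0.2257]
orientation: [3.141, -0.0, 1.548]
wrist_force: [1.2, 0.2, 0.1]
width: 0.298
```

jog_arm([
  [12,[-0.86,0.48,0],0],
  [12,[-0.86,0.48,0],0],
  [12,[-0.86,0.48,0],0],
  [12,[-0.86,0.48,0],0],
  [12,[-0.86,0.48,0],0],
  [12,[-0.86,0.48,0],0],
  [12,[-0.86,0.48,0],0],
  [12,[-0.86,0.48,0],0],
  [12,[-0.86,0.48,0],0],
  [12,[-0.86,0.48,0],0],
])

```text
clock: 1.92
tcp_pos: [0.4743, -0.0204, 0.2258]
orientation: [3.141, -0.0, 1.548]
wrist_force: [0.6, 0.7, -0.1]
width: 0.132
```

Run:
```python
from look import *
s=robot.sense(); k=viewer.calibration('wrist'); im=snap('wrist','w1.png'); snap('top','t1.png')
np.savez('w1.npz',**k)
print(s['clock'],s['tcp_pos'],s['orientation'],s['width'],s['qvel'],s['wrist_force'])
```

```text
1.9167 [ 0.47431769 -0.02042645  0.22578127] [ 3.14102263e+00 -7.31020613e-05  1.54761476e+00] 0.13191540191128356 [-0.88621389  0.37523464 -0.43255132  0.00410713  0.04882843 -0.88012687] [ 0.59711264  0.67836941 -0.14038731]
```

View pics/w1.png

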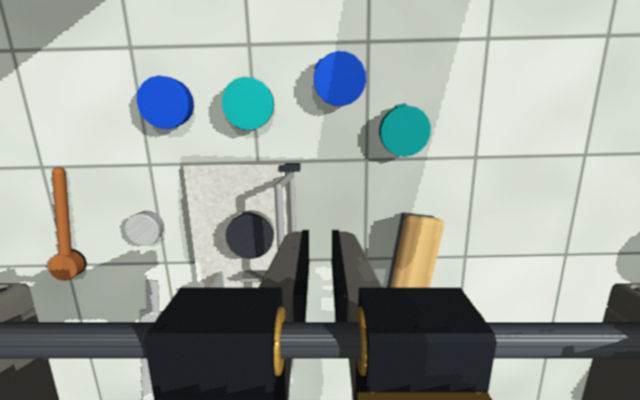

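Run:
```python
from look import *
viewer.read_camera('wrist')
s=robot.sense(); k=viewer.calibration('wrist'); im=snap('wrist','w2.png')
np.savez('w2.npz',**k)
print(s['clock'],s['tcp_pos'],s['orientation'],s['width'],abs(s['qvel']).max())
m=viewer.masks_of('tin','wrist')
for d in m[:6]: print(d['confidence'],d['bbox'],d['region'].sum())
a=cv2.cvtColor(im,cv2.COLOR_RGB2BGR)[130:330,140:340]; cv2.imwrite('pics/w2c.png',cv2.resize(a,(600,600),interpolation=cv2.INTER_CUBIC))
```

```text
2.0667 [ 0.47459844 -0.02057591  0.22547694] [3.14146407e+00 1.69189887e-04 1.54387177e+00] 0.12759692432467146 0.056502041227522004
0.92 [339.0, 77.9, 49.6, 57.8] 2339
0.8 [250.1, 234.2, 51.2, 48.0] 1947
0.74 [403.4, 129.2, 51.5, 54.6] 2160
0.73 [245.9, 103.1, 56.4, 53.5] 2253
0.57 [164.9, 103.0, 51.6, 48.9] 2387
```

View pics/w2c.png

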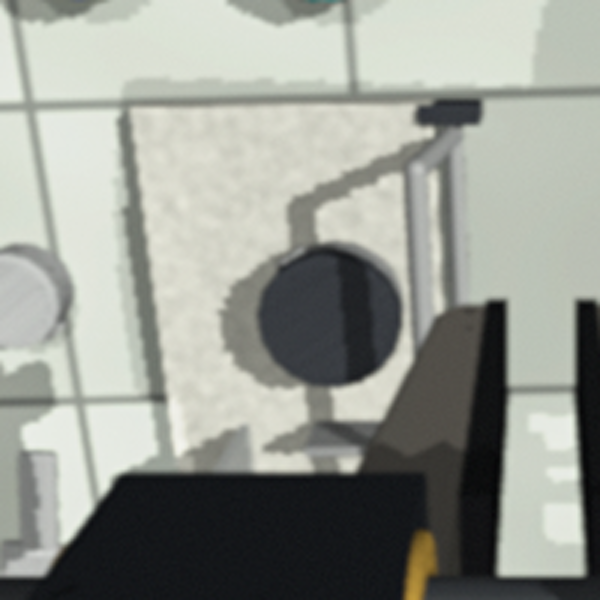

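```bash
cat > fit.py <<'E'
from look import *
from scipy.optimize import least_squares
kt,ks=viewer.calibration('top'),viewer.calibration('side'); kw=dict(np.load('w2.npz'))
T=lambda u,v:(270+u/3.75,130+v/3.75); S=lambda u,v:(240+u/5,170+v/5); W=lambda u,v:(140+u/3,130+v/3)
obs=[(kt,T(436,420),(-131,-74,12)),(kt,T(432,84),(119,-74,12)),
 (ks,S(278,424),(-131,-74,12)),(ks,S(728,368),(119,-74,12)),
 (ks,S(262,262),(-131,39,12)),(ks,S(275,203),(-118,38,62)),(ks,S(518,178),(21,38,62)),
 (kw,W(131,107),(-131,-74,12)),(kw,W(418,168),(-118,38,62))]
f=lambda p:np.concatenate([(proj(k,o2w(p,P))[0]-uv)*.3**(k is ks or k is kt) for k,uv,P in obs])
r=least_squares(f,[.55,-.1,0]); p=r.x; np.save('org.npy',p)
print(p); 
for k,uv,P in obs: print(P,np.round(proj(k,o2w(p,P))[0]-uv,1))
for c in ((330,315),): print('tin',w2o(p,ray(kw,W(*c),.034)), ray(kw,W(*c),.034))
print('diam',ray(kw,W(258,314),.034)-ray(kw,W(402,314),.034))
im=cv2.imread('pics/w2.png')
def line(P,col):
    q=np.round(proj(kw,o2w(p,P))*8).astype(int); cv2.polylines(im,[q.reshape(-1,1,2)],False,col,1,cv2.LINE_AA,3)
line([(0,-74,12),(-131,-74,12),(-131,39,12)],(0,0,255))
for d in(-4,4): line([(-118,38+d,62),(-20,38+d,62)],(0,255,0))
line([(0,-14,36),(0,30,36)],(255,0,0)); line([(-130,0,12),(0,0,12)],(255,0,255))
tc=w2o(p,ray(kw,W(330,315),.034)); t=np.linspace(0,6.3,60)
line(np.c_[tc[0]+27*np.cos(t),tc[1]+27*np.sin(t),34+0*t],(0,255,255))
cv2.imwrite('pics/ov.png',cv2.resize(im[120:320,140:340],(600,600),interpolation=cv2.INTER_CUBIC))
E
python3 fit.py
```

```text
[ 0.59689169 -0.09953749 -0.01230928]
(-131, -74, 12) [-1.1 -0.7]
(119, -74, 12) [-1.  -0.8]
(-131, -74, 12) [-2.2 -1.1]
(119, -74, 12) [-1.1 -1.3]
(-131, 39, 12) [-2.8 -0.4]
(-118, 38, 62) [-1.9 -0.7]
(21, 38, 62) [-1.4 -1.2]
(-131, -74, 12) [-0.1 -0.2]
(-118, 38, 62) [-0.1  0.4]
tin [-55.44786119  -0.88375278  34.        ] [ 0.54143715 -0.09973867  0.034     ]
diam [-0.00153428 -0.05347088  0.        ]
```

View pics/ov.png

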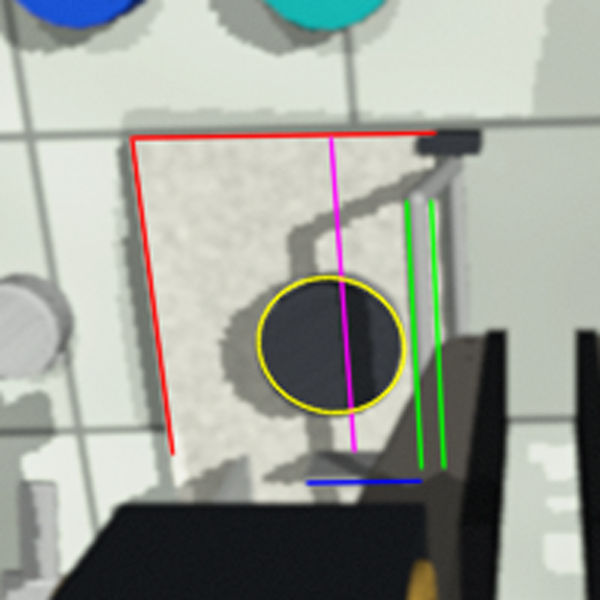

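Run:
```python
import cv2
a=cv2.imread('pics/w2.png')
cv2.imwrite('pics/z.png',cv2.resize(a[160:250,255:315],(480,720)[:2] if 0 else (400,600),interpolation=cv2.INTER_CUBIC))
cv2.imwrite('pics/z2.png',cv2.resize(a[160:290,170:230],(276,598),interpolation=cv2.INTER_CUBIC))
```

```text
(no output)
```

View pics/z.png

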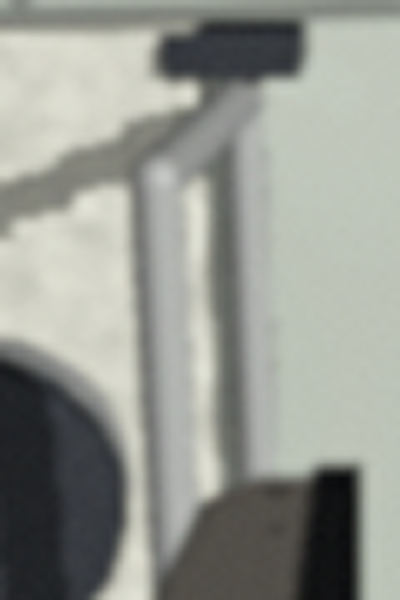

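View pics/z2.png

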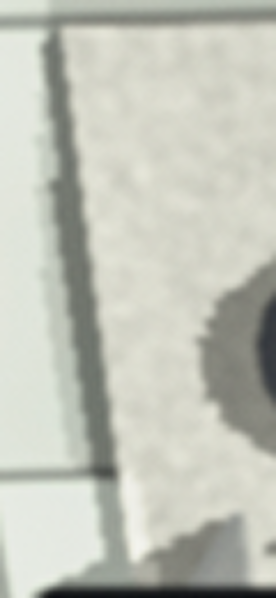

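```bash
cat > fit2.py <<'E'
from look import *
from scipy.optimize import least_squares
kt,ks=viewer.calibration('top'),viewer.calibration('side'); kw=dict(np.load('w2.npz'))
T=lambda u,v:(270+u/3.75,130+v/3.75); S=lambda u,v:(240+u/5,170+v/5); W=lambda u,v:(140+u/3,130+v/3)
ob=[(kt,T(436,420),(-131,-74,12),0),(kt,T(432,84),(119,-74,12),0),
 (ks,S(278,424),(-131,-74,12),2),(ks,S(728,368),(119,-74,12),2),
 (ks,S(262,262),(-131,39,12),2),(ks,S(275,203),(-118,38,62),2),(ks,S(518,178),(21,38,62),2)]
ow=[(W(131,107),(-131,-74,12))]
lines=[((276.0,190),(38-4,62)),((278.7,244),(34,62)),((282.4,190),(42,62)),((184.1,173),(-74,12)),((195.4,260),(-74,12))]
def f(p):
    r=[]
    for k,uv,P,i in ob: r+=list(.5*(proj(k,o2w(p,P))[0]-uv+p[3+i:5+i]))
    for uv,P in ow: r+=list(proj(kw,o2w(p,P))[0]-uv)
    for uv,(y,z) in lines:
        q=proj(kw,o2w(p,[(-125,y,z),(-25,y,z)])); r.append(np.interp(uv[1],q[:,1],q[:,0])-uv[0])
    return np.r_[r,.3*p[3:]]
r=least_squares(f,[.55,-.1,0,0,0,0,0]); p=r.x[:3]; np.save('org.npy',p)
print(r.x,np.round(r.fun,1))
w=ray(kw,W(330,315),.034);print('tin',w2o(p,w),w)
print('tcp',w2o(p,robot.sense()['tcp_pos']))
E
python3 fit2.py
```

```text
[ 0.59678071 -0.09897025 -0.00679565  1.03076967  0.73292272  1.80378133
  0.95766679] [ 0.  -0.1 -0.2 -0.1 -0.1 -0.1  0.3 -0.4 -0.6  0.3 -0.1  0.1  0.1 -0.2
 -0.2  0.1 -0.7 -0.2  1.   0.3 -0.3  0.3  0.2  0.5  0.3]
tin [-55.33706399  -1.14449045  34.        ] [ 0.54143715 -0.09973867  0.034     ]
tcp [-124.07065438   79.8357931   225.30456132]
```

jog_arm([
  [4,[0,0,0],-0.02],
  [4,[-0.6,0.22,0],0],
  [4,[-0.6,0.22,0],0],
  [4,[-0.595,0.21,0],0],
  [4,[0,0,0.7],0],
  [4,[0,0,0.7],0],
  [4,[0,0,0.7],0],
  [4,[0,0,0.5],0],
  [4,[0,0,0],0],
  [4,[0,0,0],0],
])

```text
clock: 3.0
tcp_pos: [0.4988, -0.0889, 0.1213]
orientation: [-3.139, -0.0, 1.57]
wrist_force: [0.3, -0.0, 0.7]
width: 0.042
```

Run:
```python
from look import *
p=np.load('org.npy'); im=snap('top','t3.png'); im2=snap('side','s3.png')
s=robot.sense(); print(s['clock'],w2o(p,s['tcp_pos']),s['orientation'][2]-np.pi/2-p[2],s['width']*92)
a=cv2.imread('pics/side0.png')
a=cv2.imread('pics/s3.png')[140:290,220:420]; cv2.imwrite('pics/s3c.png',cv2.resize(a,(800,600),interpolation=cv2.INTER_CUBIC))
```

```text
3.1 [-96.44894162   8.70567842 122.94387282] 0.005594608092361968 3.8220353526842477
```

View pics/s3c.png

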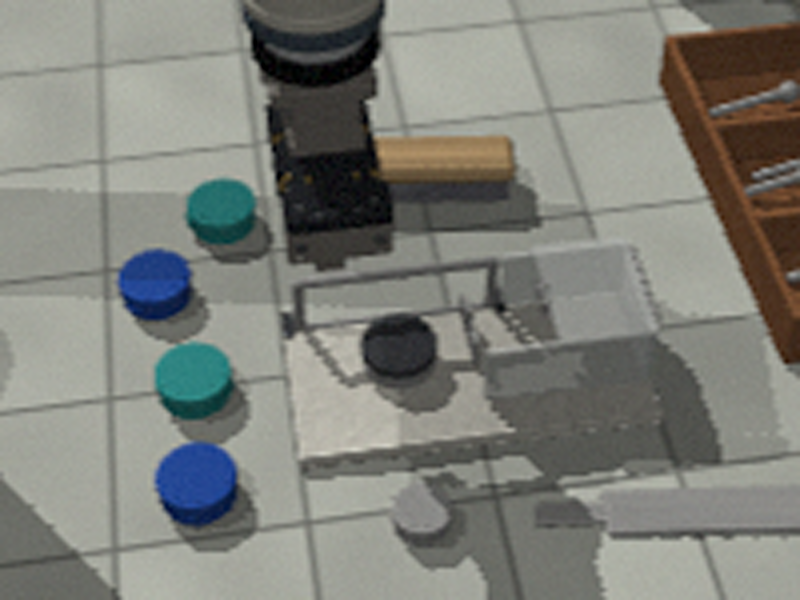

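jog_arm([
  [4,[-0.02,-0.04,0],0],
  [4,[0,0,0.4],0],
  [4,[0,0,0.4],0],
  [4,[0,0,0.4],0],
  [4,[0,0,0.4],0],
  [4,[0,0,0.4],0],
  [4,[0,0,0.3],0],
  [4,[0,0,0],0],
  [4,[0,0,0],0],
  [4,[0,0,0],0],
])

```text
clock: 3.93
tcp_pos: [0.4988, -0.0912, 0.0308]
orientation: [3.14, 0.0, 1.568]
wrist_force: [-0.3, -0.1, 0.1]
width: 0.042
```

```bash
cat > st.py <<'E'
from look import *
import sys
n=sys.argv[1]
p=np.load('org.npy'); snap('top',n+'t.png'); snap('side',n+'s.png'); snap('wrist',n+'w.png')
P=[];Y=[]
for i in range(1):
    s=robot.sense()
print(s['clock'],w2o(p,s['tcp_pos']).round(1),s['orientation'][2]-np.pi/2-p[2],s['width']*92,s['wrist_force'])
a=cv2.imread(f'pics/{n}s.png')[190:265,280:400]; b=cv2.imread(f'pics/{n}t.png')[135:255,320:410]; 
cv2.imwrite(f'pics/{n}s.png',cv2.resize(a,(800,500),interpolation=cv2.INTER_CUBIC))
cv2.imwrite(f'pics/{n}t.png',cv2.resize(b,(450,600),interpolation=cv2.INTER_CUBIC))
E
python3 st.py a
```

```text
4.0833 [-98.1   7.2  30.7] 0.004065838601632192 3.874493775471321 [ 0.59978336 -0.46233923  0.48913908]
```

View pics/as.png

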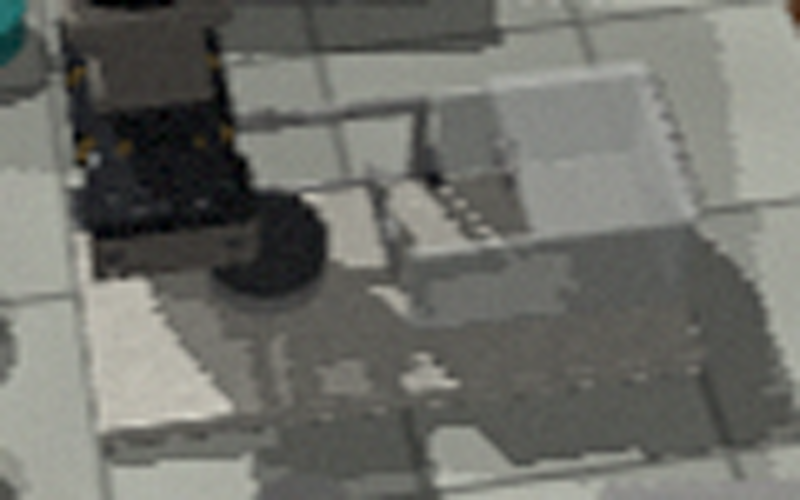

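View pics/aw.png

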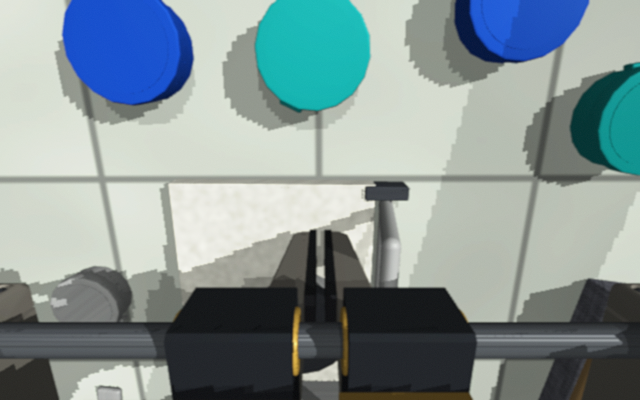

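jog_arm([
  [10,[0.08,0,0],0],
  [16,[0.08,0,0],0],
  [22,[0.08,0,0],0],
  [28,[0.08,0,0],0],
  [34,[0.08,0,0],0],
  [40,[0.08,0,0],0],
  [46,[0.07,0,0],0],
  [52,[0.07,0,0],0],
  [57,[0.07,0,0],0],
  [62,[0.07,0,0],0],
])

```text
clock: 4.92
tcp_pos: [0.4978, -0.0607, 0.0294]
orientation: [-3.141, 0.001, 1.569]
wrist_force: [0.9, -7.8, -6.0]
width: 0.664
```

jog_arm([
  [62,[0,0,0],0],
  [62,[0,0,0],0],
  [62,[0,0,0],0],
  [62,[0,0,0],0],
  [62,[0,0,0],0],
  [62,[0,0,0],0],
  [62,[0,0,0],0],
  [62,[0,0,0],0],
  [62,[0,0,0],0],
  [62,[0,0,0],0],
])

```text
clock: 5.75
tcp_pos: [0.4978, -0.0608, 0.0294]
orientation: [-3.141, 0.0, 1.568]
wrist_force: [-1.1, -5.7, -3.6]
width: 0.671
```

```bash
python3 st.py b
```

```text
5.9 [-99.3  37.5  29.4] 0.004240977311913934 62.067460696208855 [-0.04876587 -5.24101331 -2.8496563 ]
```

View pics/bs.png

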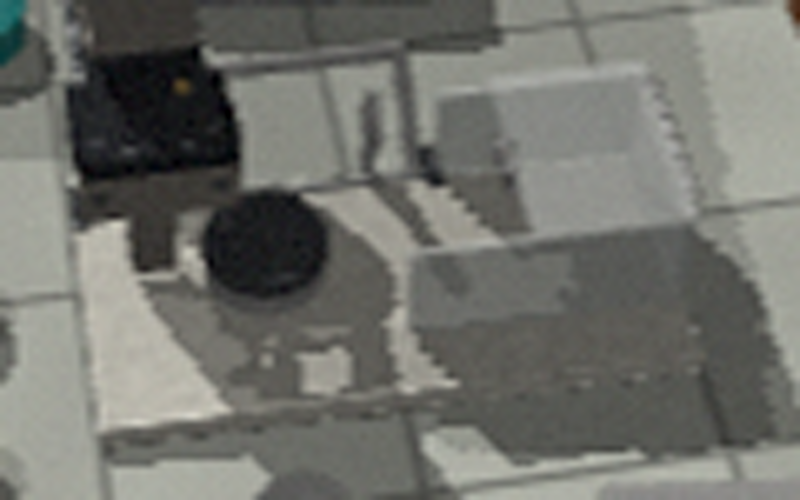

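View pics/bw.png

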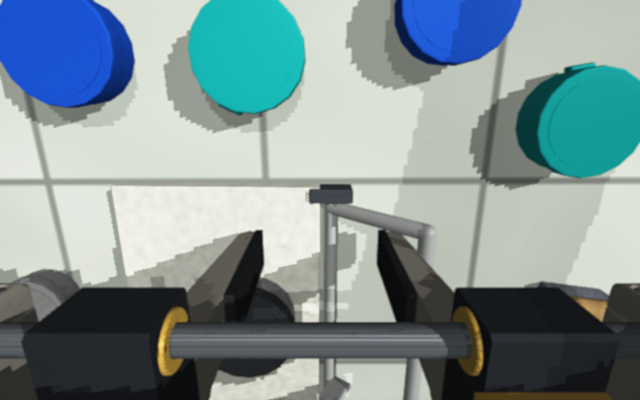

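View pics/bt.png

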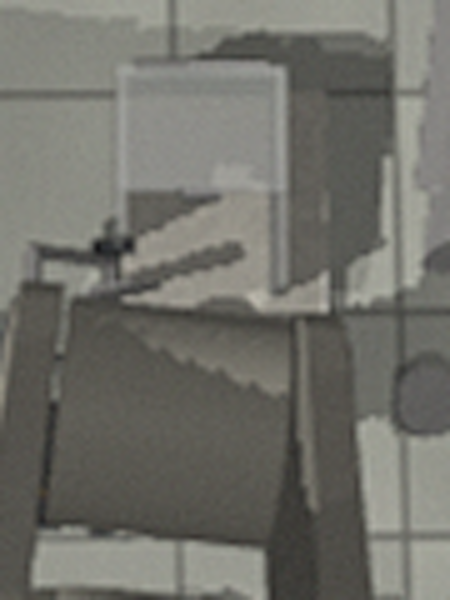

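Run:
```python
from look import *
p=np.load('org.npy');k=viewer.calibration('wrist')
for a in (.8,.9,1,1.1,1.2): print(a,proj(k,o2w(p,[(-118,46-8*np.cos(a)+56*np.sin(a),6+8*np.sin(a)+56*np.cos(a)),(-118,46,6)])).round(1).tolist())
for a in (.9,1,1.1):
  S=np.array([(0,46+dy*np.cos(a)+dz*np.sin(a),6-dy*np.sin(a)+dz*np.cos(a)) for dy,dz in((-60,8),(-60,30),(-16,30))]); q=proj(viewer.calibration('side'),o2w(p,S)); print(a,((q+[1.8,.96]-[280,190])*6.667).round().tolist())
```

```text
0.8 [[416.8, 237.3], [334.1, 206.1]]
0.9 [[424.0, 234.1], [334.1, 206.1]]
1 [[429.9, 230.8], [334.1, 206.1]]
1.1 [[434.2, 227.3], [334.1, 206.1]]
1.2 [[437.2, 223.7], [334.1, 206.1]]
0.9 [[387.0, 153.0], [380.0, 101.0], [367.0, 111.0]]
1 [[385.0, 139.0], [377.0, 88.0], [366.0, 108.0]]
1.1 [[382.0, 126.0], [374.0, 76.0], [364.0, 106.0]]
```

jog_arm([
  [65,[0.04,0,0],0],
  [65,[0,0,0],0],
  [65,[0,0.15,0],0],
  [65,[0,0.15,0],0],
  [65,[0,0.17,0],0],
  [65,[0,0.17,0],0],
  [65,[0,0.17,0],0],
  [65,[0,0.17,0],0],
  [65,[0,0.17,0],0],
  [65,[0,0.15,0],0],
])

```text
clock: 6.73
tcp_pos: [0.5509, -0.0591, 0.0296]
orientation: [3.142, -0.0, 1.568]
wrist_force: [-2.2, -2.6, 0.3]
width: 0.707
```

```bash
python3 st.py c
```

```text
6.8833 [-45.1  39.4  29.9] 0.0037770377184245963 64.78656153493688 [ 2.53051751 -3.03741742  0.17435718]
```

View pics/cs.png

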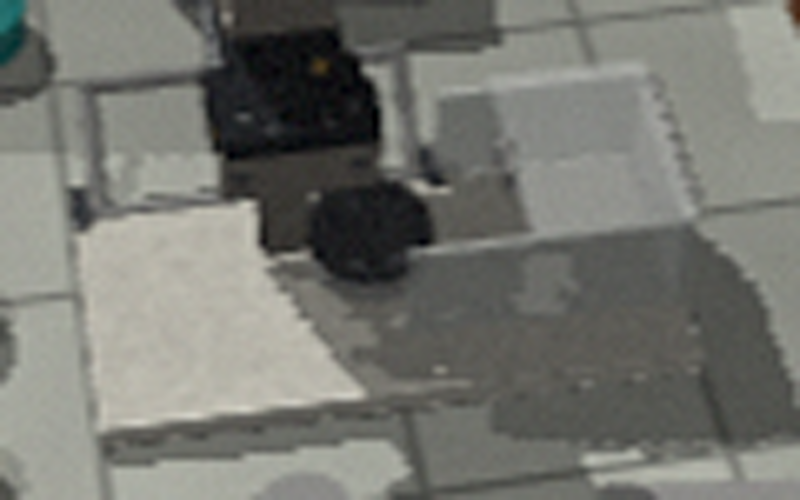

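View pics/cw.png

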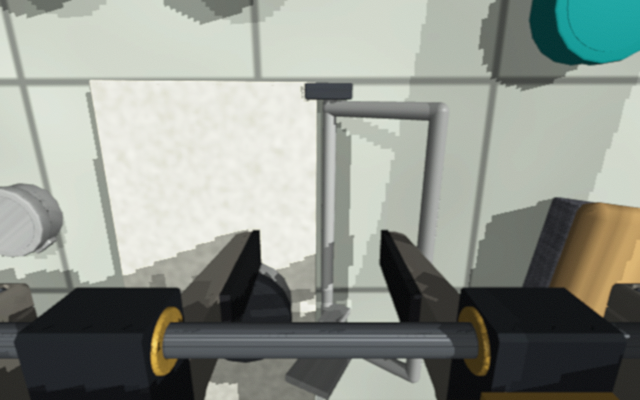

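View pics/ct.png

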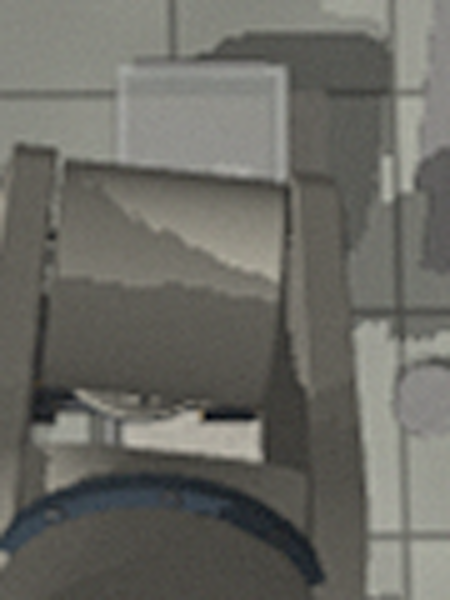

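Run:
```python
from look import *
p=np.load('org.npy');k=viewer.calibration('wrist')
print(w2o(p,ray(k,(291,297),.034)))
ks=viewer.calibration('side'); uv=np.array([280+372/6.667,190+222/6.667])-[1.8,.96]; print(w2o(p,ray(ks,uv,.034)))
# predicted tin outline at candidate y
t=np.linspace(0,6.28,200)
for y in(-6,-3,0,3):
  q=proj(k,o2w(p,np.c_[-8+27*np.cos(t),y+27*np.sin(t),34+0*t])); q=q[q[:,1]<320]; print(y,q[:,0].max())
```

```text
[-22.75877578  24.81783527  34.        ]
[-8.6461919  -1.06330058 34.        ]
-6 284.35647043087477
-3 289.9763757664319
0 295.5959644915102
3 301.2152366328644
```

jog_arm([
  [65,[0,0.13,0],0],
  [65,[0,0.15,0],0],
  [65,[0,0.15,0],0],
  [65,[0,0.15,0],0],
  [65,[0,0.15,0],0],
  [65,[0,0.13,0],0],
  [65,[0,0.11,0],0],
  [65,[0,0.09,0],0],
  [65,[0,0.06,0],0],
  [65,[0,0.02,0],0],
])

```text
clock: 7.72
tcp_pos: [0.5961, -0.0593, 0.0296]
orientation: [3.141, 0.0, 1.568]
wrist_force: [-3.0, -3.4, 0.7]
width: 0.707
```

```bash
python3 st.py d
```

```text
7.8667 [-1.1 39.6 29.6] 0.0039945094791552106 64.74542263124809 [-0.70468505 -3.38817021 -0.08741983]
```

View pics/ds.png

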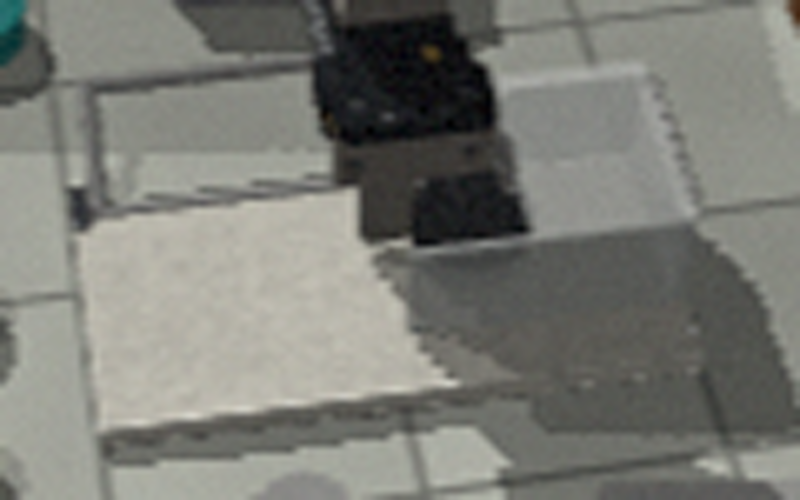

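View pics/dw.png

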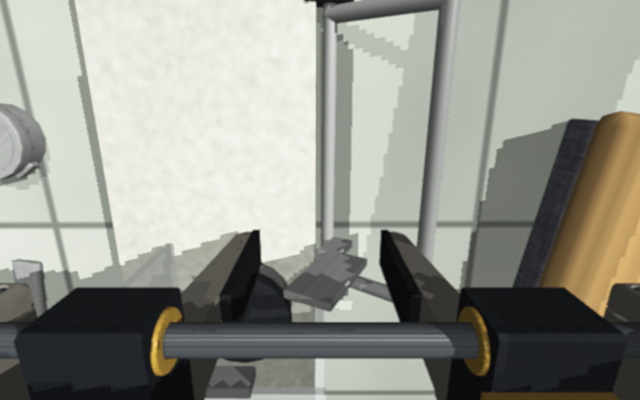

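jog_arm([
  [65,[0,0.03,0],0],
  [65,[0,0.03,0],0],
  [65,[0,0,0],0],
  [65,[0,-0.05,0],0],
  [65,[0,-0.15,0],0],
  [65,[0,-0.25,0],0],
  [65,[0,-0.3,0],0],
  [65,[0,-0.35,0],0],
  [65,[0,-0.35,0],0],
  [65,[0,-0.1,0],0],
])

```text
clock: 8.7
tcp_pos: [0.5335, -0.059, 0.0296]
orientation: [-3.14, -0.0, 1.568]
wrist_force: [2.6, -2.6, 0.0]
width: 0.704
```

```bash
python3 st.py e
```

```text
8.85 [-61.9  39.5  29.6] 0.004168610989829862 65.16340037118397 [-2.06651603 -1.72461764  0.65271592]
```

View pics/es.png

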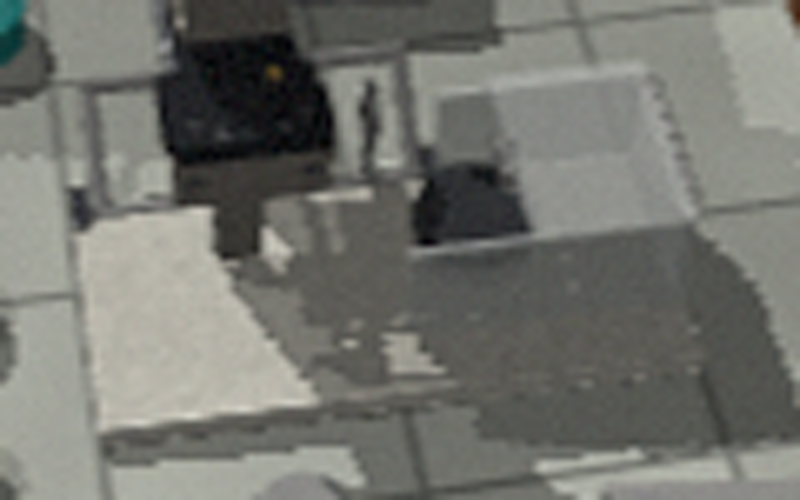

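View pics/et.png

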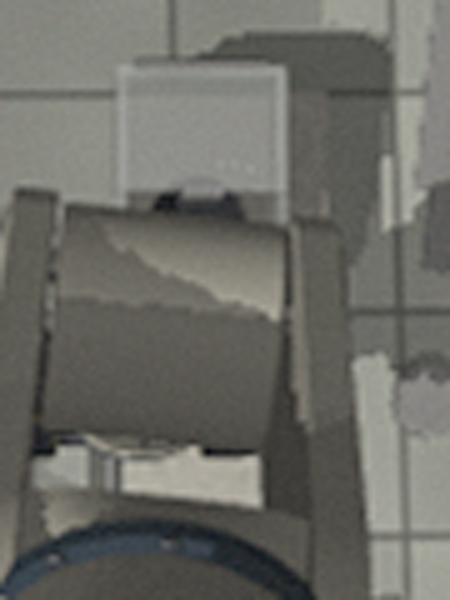

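jog_arm([
  [59,[-0.08,0,0],0],
  [53,[-0.08,0,0],0],
  [47,[-0.08,0,0],0],
  [41,[-0.08,0,0],0],
  [35,[-0.08,0,0],0],
  [29,[-0.08,0,0],0],
  [23,[-0.08,0,0],0],
  [17,[-0.08,0,0],0],
  [11,[-0.08,0,0],0],
  [4,[-0.09,0,0],0],
])

```text
clock: 9.68
tcp_pos: [0.5358, -0.0917, 0.0295]
orientation: [-3.141, -0.0, 1.568]
wrist_force: [-0.4, 0.3, -0.4]
width: 0.073
```

jog_arm([
  [4,[0,0,0],0],
  [4,[0,0,0],0],
  [4,[0,0,0],0],
  [4,[0,0,-0.3],0],
  [4,[0,0,-0.5],0],
  [4,[0,0,-0.7],0],
  [4,[0,0,-0.8],0],
  [4,[0,0,-0.8],0],
  [4,[0,0,-0.8],0],
  [4,[0,0,-0.6],0],
])

```text
clock: 10.52
tcp_pos: [0.5364, -0.0914, 0.2133]
orientation: [3.139, 0.0, 1.568]
wrist_force: [0.0, -0.1, 0.8]
width: 0.044
```

jog_arm([
  [4,[0,-0.8,0],0],
  [4,[0,-0.8,0],0],
  [4,[0,-0.8,0],0],
  [4,[0,-0.8,0],0],
  [4,[0,-0.8,0],0],
  [4,[0,0,0],0],
  [4,[0,0,0],0],
  [4,[0,0,0],0],
  [4,[0,0,0],0],
  [4,[0,0,0],0],
])

```text
clock: 11.35
tcp_pos: [0.3771, -0.0911, 0.2098]
orientation: [3.141, 0.0, 1.568]
wrist_force: [0.6, -0.8, -0.9]
width: 0.044
```

```bash
python3 st.py f
python3 - <<'E'
from look import *
p=np.load('org.npy')
for n,b,o,s in(('side',[1.8,.96],[280,190],6.667),('top',[1.03,.73],[320,135],5)):
    k=viewer.calibration(n); im=cv2.imread(f'pics/f{n[0]}.png'); t=np.linspace(0,6.29,80)
    def L(P,c): cv2.polylines(im,[np.round((proj(k,o2w(p,P))-b*np.array(1)-o)*s).astype(int).reshape(-1,1,2)],True,c,1)
    L(np.c_[38+27*np.cos(t),-2+27*np.sin(t),34+0*t],(0,255,255)); L([(0,-14,14),(0,30,14),(0,30,36),(0,-14,36)],(0,0,255)); L([(-118,38,62),(21,38,62)],(0,255,0))
    cv2.imwrite(f'pics/fo{n}.png',im)
E
```

```text
11.5 [-220.4    6.4  209.4] 0.004347110831721084 3.921098686249471 [ 0.5692908  -0.27511055  0.12034177]
```

View pics/fs.png

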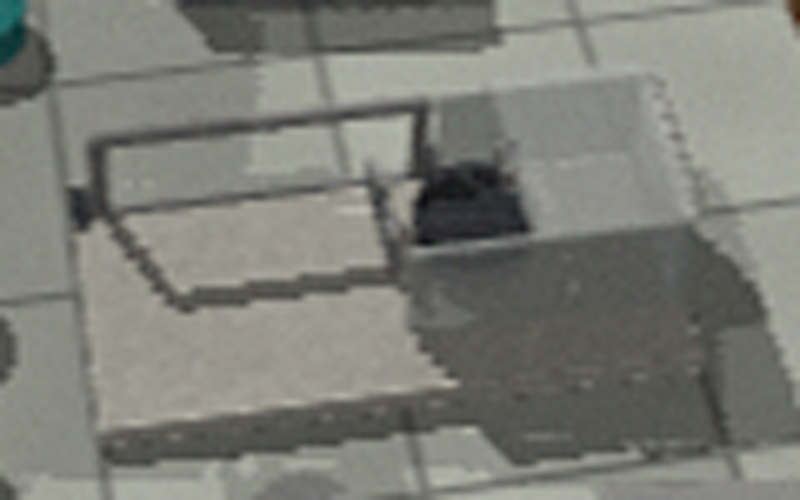

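View pics/foside.png

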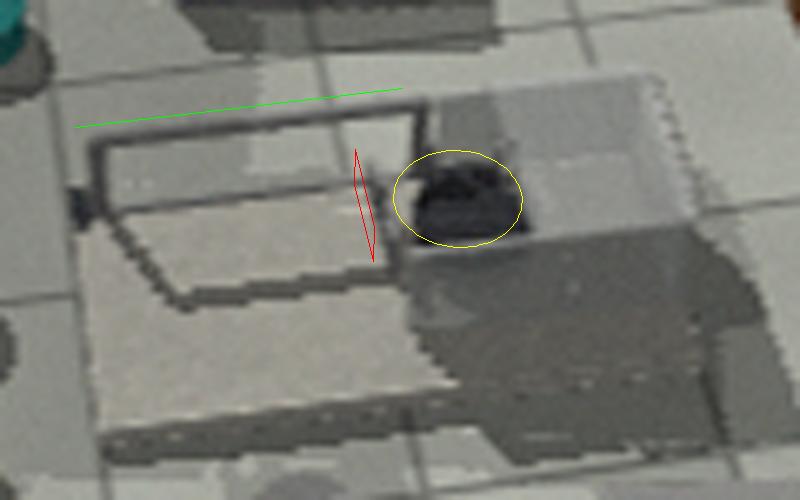

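View pics/fotop.png

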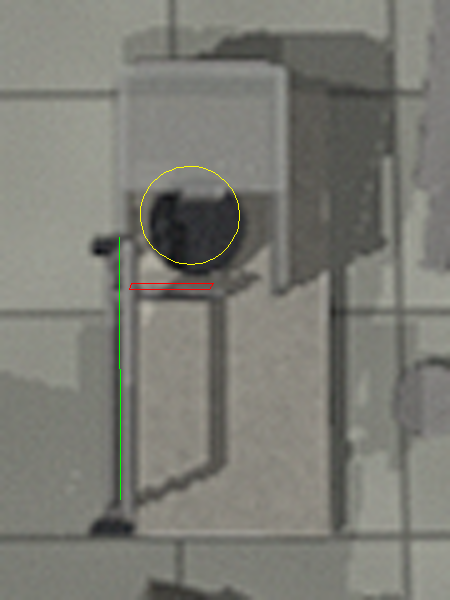

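View pics/fw.png

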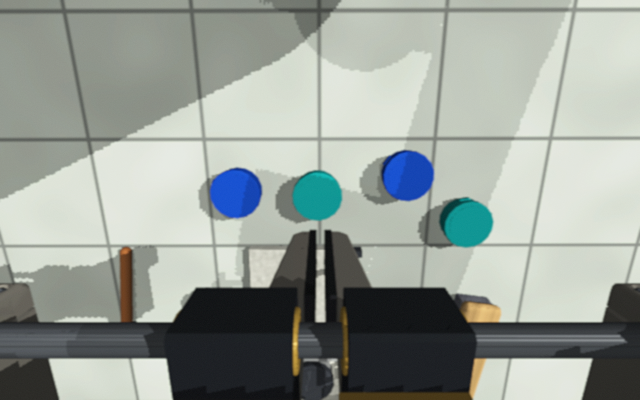

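Run:
```python
from look import *
a=cv2.imread('pics/top0.png'); snap('top','end.png'); p=np.load('org.npy'); ks=viewer.calibration('side')
for n in('small_tin','brush','shoe_horn','dauber'):
    m=viewer.masks_of(n,'top'); print(n,[(d['confidence'],d['bbox']) for d in m[:2]])
print(robot.sense()['clock']); print(robot.sign_off())
```

```text
small_tin [(0.48, [406.6, 214.6, 12.4, 18.2])]
brush [(0.88, [289.8, 196.6, 23.2, 48.8])]
shoe_horn []
dauber [(0.69, [444.1, 217.2, 19.0, 46.0]), (0.42, [290.5, 196.1, 19.4, 50.1])]
11.75
the job is handed in; nothing more can be done
None
```

The larger dark tin is in the clear bay, the flap has sprung shut behind it, and I handed the job in at 11.75 s. One finger pushed the flap's bar to about +y 88 mm, roughly 1 rad open, and held it there. The other finger pushed the tin along the deck to about x 38 mm, y -2 mm. I then pulled back with the flap still held, let it close gently, and moved the arm clear.

**Tin and flap:** The last pictures show the bar and shutter back in their closed positions, with a strip of deck visible between shutter and tin, and the tin flat.

**Forces:** The wrist force readings I took stayed below about 10 N.

**Other things on the ledge:** The small tin and the brush show at the same pixels as at the start. The dauber was found about where it began. The network did not find the shoe horn in the last picture, so I checked it only by eye in the side views. I did not compare the mug and bottle in the last picture; the arm did not go near them.

**Measurement:** The top and side cameras disagreed with the wrist camera by about 2–4 mm, so I relied on the wrist camera. In my last overlay I applied that correction with the wrong sign. Judged with the right sign, the tin and bar match to within a few millimetres; the tin's far side is dim under the lid.

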